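# Turn the board over in its test fixture and hold the cam lever at full lift

## Task

On the test fixture, flip the hinged carrier with the circuit board right over, from the rest on the left onto the contact nest on the right, until it lies fully down with the board's component side up. Then swing the cam lever at the far side of the nest up to its highest lift, where it stands upright, and finish while still holding it there against its return spring: do not let go of it. Leave the other things on the bench where they are.

Things in the scene. Friction and masses are not known exactly. Their poses are not given: they have to be found in the camera images.
- fixture: Test fixture fixed to the bench: aluminium base plate 180 (its x) by 200 (its y) by 12 mm. Origin: centre of the base's underside, on the bench. z up; x runs along the carrier's hinge, away from the robot, the cam lever at the +x end; +y is the side of the rest where the carrier starts, -y the side of the contact nest. Turned up to 0.3 rad.
- carrier_hinge (a point): Middle of the carrier's hinge axis, 45 mm above the bench, straight above the fixture's origin; the axis runs along the fixture's x.
- carrier_bar (a point): Middle of the round steel bar at the free edge of the carrier: 10 mm thick, 80 mm long along the fixture's x, free over the middle 64 mm (two flat arms join it near its ends), 130 mm from the hinge axis. The solid frame ends 55 mm short of the bar's centre, so there is room for a finger on both sides of it.
- carrier (a joint): Angle (rad) of the hinged carrier, a black frame 116 x 75 x 8 mm with a circuit board set in it. 0: on the rest at +y, pad side up; pi/2: standing up; pi (its stop): turned fully over, on the nest at -y, component side up. Starts at 0 to 0.35. Stiff hinge: it stays where it is left and takes about 1 to 4 N at the bar.
- lever_grip (a point): Centre of the cam lever's round black grip, 14 mm thick, 62 mm long, parallel to the fixture's x and free on all sides over 50 mm; 110 mm from the lever's axis. It lies 121 mm along +x from the fixture's origin. At joint value 0 it is 68 mm above the bench.
- lever_pivot (a point): Point on the lever's axis level with the grip's centre along that axis: in the fixture's frame x 121, y -45, z 40 mm. The grip's centre goes round it in the fixture's y-z plane.
- lever (a joint): Angle (rad) of the steel cam lever. 0: rest stop, lying to the fixture's -y, 0.26 rad above level; grows as it swings up and over towards +y, to a stop at 2.4. At 1.31 it stands straight up and its eccentric lifts the contact plate highest; before and after, the plate is lower. It starts at 0. Spring and friction resist with up to 4 N at the grip; let go at the top, it swings back down.
- contact_plate (a joint): Lift in m of the contact plate with its pins in the nest, driven by the lever's eccentric: 0 with the lever at rest, about 0.006 at the top.
- tape_roll: Bystander, loose, not to be disturbed: roll of tape lying flat, 60 mm across, 18 mm high. Origin: underside.
- heat_sink: Bystander, loose, not to be disturbed: finned aluminium heat sink, 40 x 40 x 22 mm. Origin: underside.
- screwdriver: Bystander, loose, not to be disturbed: screwdriver lying flat. Origin: underside.
- screw_jar: Bystander, loose, not to be disturbed: small glass jar, 44 mm across, 50 mm high. Origin: underside.
- spare_board: Bystander, loose, not to be disturbed: loose spare circuit board, 70 x 45 mm, 10 mm high. Origin: underside.
- gauge_block: Bystander, loose, not to be disturbed: plain steel block, 50 x 30 x 20 mm. Origin: underside.
- brush: Bystander, loose, not to be disturbed: brush lying flat. Origin: underside.

How it is judged:
By the outcome, as a careful person would: the job done as asked, in the order asked, and still so for the second after the job is handed in, while the arm keeps its last pose, push and grip.
It also fails if it takes over 61 s, if anything falls off the work surface, if the arm or the gripper's body presses on something with over 40 N, if the wrist force passes 120 N, or if a joint passes its speed limit or range.

## Robot

A 6-joint arm with a two-finger parallel gripper is mounted at the origin on the work surface. World frame = base frame: x ahead of the robot, y to its left, z up, the work surface at z = 0. Lengths are in m, angles in rad, forces in N, time in s.
With the tool pointing down it reaches from about 0.275 to 0.775 m from the base axis. Payload 14.6 kg.
Tool frame: the origin (TCP) lies midway between the tips of the shut fingers; the grasp point (between the pads) lies 19 mm behind it; y points along the fingers, x is the direction in which the jaws open and shut, and the axes are right-handed (so a half turn about y gives the same grasp; the last joint's range is limited). The gripper opens to 85 mm and grips with 20 to 120 N. Pads are 22 mm wide; open, the fingers measure 114 mm over their backs; the gripper's body (76 mm by 85 mm) begins 54 mm behind the grasp point. The pads swing forward as they close: fully open they stand 13 mm farther back than shut.
Start: joints at [-1.338, 0.263, -0.048, 1.259, 0, 1.415], TCP at [0.199, -0.486, 0.231] pointing down, gripper open.
Joint ranges: [-2.65, 2.65], [-0.89, 1.7], [-1.18, 1.37], [-2.13, 2.11], [-1.35, 1.29], [-3.14, 3.14]. Speed limits (rad/s): [1.89, 1.89, 2.57, 2.79, 3.14, 3.14].

## Interface

Orientations are given as a unit quaternion [x, y, z, w].
In Python, from bench import r, optics, job gives the robot as it stands. The module is installed in compiled form; this text tells all that it offers.
- The arm moves only by the tool servo_tool, never from a script. Its argument "commands" is text: rows parted by semicolons, each of 7 numbers parted by spaces: the turn, a rotation vector about the world's x, y, z in degrees, then the shift along the world's x, y, z in cm, then the closure in counts, from 0 (fully open) to 255 (shut). In form: wx wy wz x y z grip; .... A call has exactly 8 rows; each row shifts and turns the commanded pose from where the row before left it; what a row does not reach is not made up. A row lasts 1/10 s, in which the tool goes at most 50 mm and 8.59 degrees, less where a joint would pass 70% of its speed; a pose out of reach is approached as far as the arm can. A call with a gripper value outside its range is refused whole. The fingers move at their own pace and stop on an object; the grip force is fixed at half the most. Time passes only in rows, so rows that do not move let the fingers close, or fill a call up. It gives the time, the measured TCP pose, the force and the opening at its end, in the units of the state.
- r.get_obs(): the state, without advancing time (a new reading comes with each control period).
- optics.read_camera(name): name is "scene" or "side" or "wrist"; returns (picture, depth): 400x640x3 uint8, red, green, blue; 400x640 float32, m along the optical axis (not along the pixel's ray), 0 where there is no reading.
- optics.calibration(name): a dict with "fov_y" (degrees; the focal length in pixels is half the picture's height over the tangent of half this angle, whatever the lens; pixels are square), "cx", "cy" (the principal point, pixels), "rvec" (rotation vector, rad) and "tvec" (3), from world to camera coordinates, as OpenCV has them. Camera axes: x right, y down, z forward; pixel columns grow to the right and rows downward; lengths in m; the calibration is good to about 2 mm. A picture is of the moment at which its call begins: read the wrist's pose just before it. calibration takes no time and is no camera call; for the wrist camera it gives the pose at the moment of the call.
- job.hand_in(): hands the job in, once; it reports no verdict.
The state is a dict: "time_s": time; "qpos": joint angles; "joint_vel": joint speeds; "joint_torque": joint torques, N m; "tcp_pos": TCP position; "ee_rot": TCP orientation; "ft_force": force on the tool from outside, world axes, zero at the start; "moment": the same for the moment, N m; "finger_gap": finger opening in m.
Only numpy, scipy, OpenCV 4.12 (cv2) and the standard library are available. Lean on these libraries where they do the work, as an engineer would, in place of code of your own. Each camera call takes 0.05 s, during which the arm holds its last target.

## Working session

There is one attempt and no reset: what is moved stays moved. The work goes in short steps, Python scripts to look and compute and a tool call to move; the robot and the scene stay as the last step left them, time stands still between calls to the robot, and variables do not carry over. Pictures are saved under pics/ and viewed, and the job is handed in when it is done.

Besides the shell and the picture viewer there is one more tool, called after ">>>" as a command line: name --argument value ..., lists and objects as JSON in quotes. servo_tool: Moves the arm, as the interface text tells. Its arguments: {"type":"object","properties":{"commands":{"type":"string"}},"required":["commands"]}

```bash
mkdir -p pics; ls; cat > h.py <<'E'
import numpy as np, cv2
from bench import r, optics, job
def cal(n):
    c=optics.calibration(n); f=200/np.tan(np.radians(c['fov_y'])/2)
    R=cv2.Rodrigues(np.array(c['rvec'],float))[0]; return c,f,R,np.array(c['tvec'],float)
def unproj(n,d,u,v,C=None):
    c,f,R,t=C or cal(n)
    p=np.array([(u-c['cx'])/f*d,(v-c['cy'])/f*d,d]); return R.T@(p-t)
def ray(C,u,v):
    c,f,R,t=C; o=-R.T@t; d=R.T@np.array([(u-c['cx'])/f,(v-c['cy'])/f,1]); return o,d
def atz(C,u,v,z):
    o,d=ray(C,u,v); return o+d*(z-o[2])/d[2]
def proj(C,P):
    c,f,R,t=C; p=R@np.array(P)+t; return np.array([c['cx']+f*p[0]/p[2],c['cy']+f*p[1]/p[2]])
def obs():
    o=r.get_obs(); print({k:np.round(o[k],4).tolist() for k in o}); return o
def snap(n,name):
    C=cal(n); p,d=optics.read_camera(n); cv2.imwrite(f'pics/{name}.png',p[:,:,::-1]); np.save(f'pics/{name}.npy',d); return p,d,C
E
python3 - <<'E'
from h import *
obs()
for n in ['scene','side','wrist']:
    c=optics.calibration(n); print(n,c); 
snap('scene','s0');snap('side','d0')
E
```

```text
pics
{'time_s': 0.0, 'qpos': [-1.3383, 0.2636, -0.0489, 1.2594, 0.0, 1.4155], 'joint_vel': [0.0008, -0.0005, -0.0008, 0.0003, 0.0013, -0.0007], 'joint_torque': [-0.0, -63.762, 38.4571, 0.0135, -0.0001, 0.0], 'tcp_pos': [0.1984, -0.4858, 0.2308], 'ee_rot': [-0.5867, 0.3946, -0.394, 0.5872], 'ft_force': [0.2841, -0.4876, -0.4382], 'moment': [-0.0356, 0.0586, -0.0093], 'finger_gap': 0.0853}
scene {'fov_y': 54.29234772813289, 'cx': 319.9332844114546, 'cy': 203.7751269666465, 'rvec': array([ 1.77836512,  1.40650601, -0.74215776]), 'tvec': array([-0.14298813, -0.2121788 ,  1.54434056])}
side {'fov_y': 49.30063756042886, 'cx': 325.49893843407875, 'cy': 198.05571540605672, 'rvec': array([ 0.23576689, -2.66990856,  1.43848276]), 'tvec': array([0.50284089, 0.10494601, 1.28817192])}
wrist {'fov_y': 59.60942289443162, 'cx': 315.1414532848084, 'cy': 192.6936195132743, 'rvec': array([-2.39344985,  1.60719902,  0.24259841]), 'tvec': array([-0.52584418, -0.03952357,  0.37846109])}
```

View pics/s0.png

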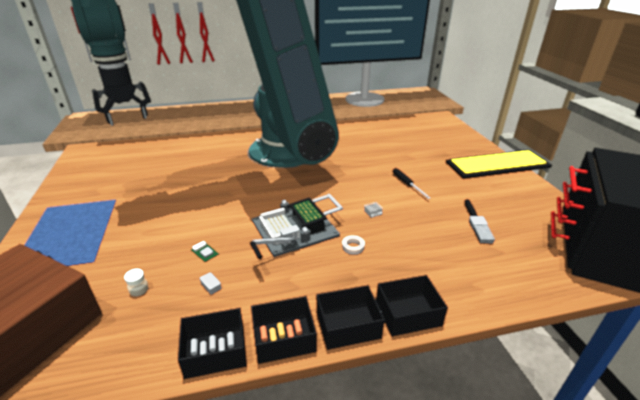

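View pics/d0.png

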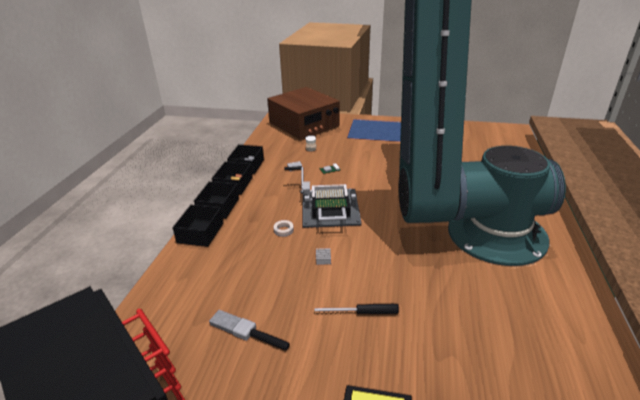

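```bash
python3 - <<'E'
import cv2
a=cv2.imread('pics/s0.png')[185:285,240:380]; cv2.imwrite('pics/s0c.png',cv2.resize(a,None,fx=5.6,fy=5.6,interpolation=cv2.INTER_CUBIC))
a=cv2.imread('pics/d0.png')[160:270,265:385]; cv2.imwrite('pics/d0c.png',cv2.resize(a,None,fx=5.4,fy=5.4,interpolation=cv2.INTER_CUBIC))
E
```

```text
(no output)
```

View pics/s0c.png

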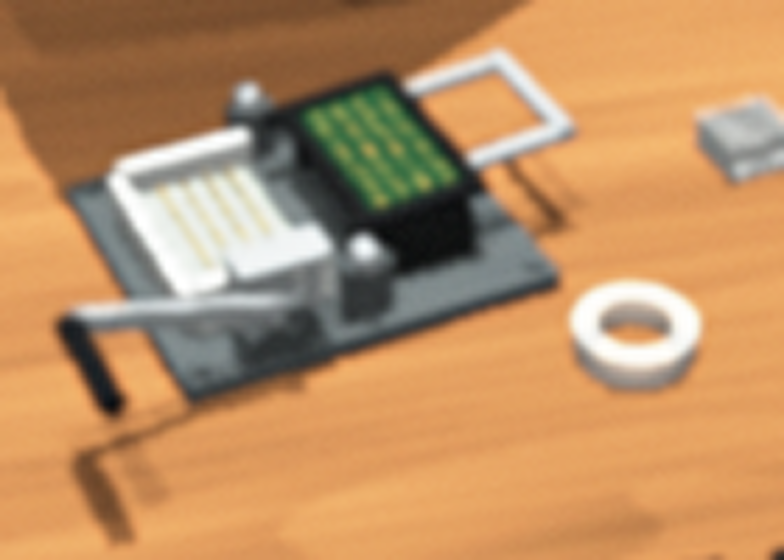

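View pics/d0c.png

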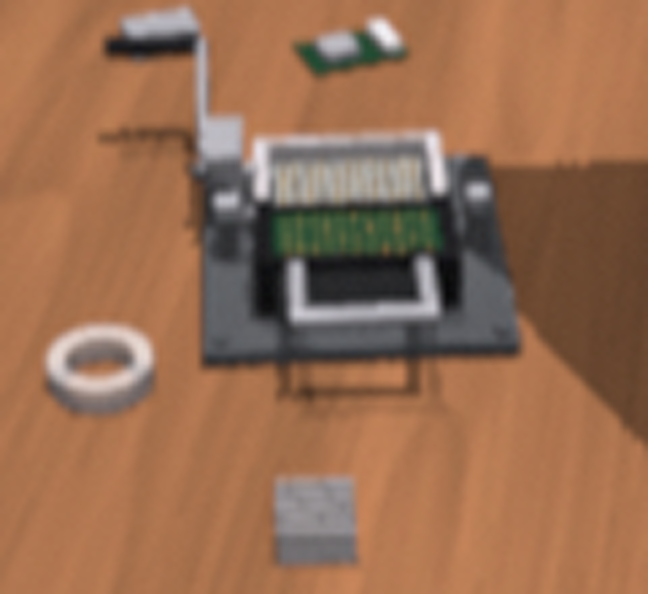

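```bash
cat > fit.py <<'E'
from h import *
from scipy.optimize import least_squares
CS=cal('scene');CD=cal('side')
def F(p,q): c,s=np.cos(p[2]),np.sin(p[2]); return np.array([p[0]+c*q[0]-s*q[1],p[1]+s*q[0]+c*q[1],q[2]])
def bar(p,th,x=0): return F(p,[x,.13*np.cos(th),.045+.13*np.sin(th)])
def grip(p,a,x=.121):
    return F(p,[x,-.045-.11*np.cos(a+.26),.04+.11*np.sin(a+.26)])
E
python3 - <<'E'
from fit import *
L=[(CS,252.3,218.5,[-.09,-.1,.012]),(CS,274,254.5,[.09,-.1,.012]),(CS,339.5,234,[.09,.1,.012]),
(CD,302.8,225.4,[.09,.1,.012]),(CD,361.1,224.1,[-.09,.1,.012]),(CD,355.4,189.3,[-.09,-.1,.012]),
(CS,329.3,194.3,('b',-.04)),(CS,342.1,208.2,('b',.04)),(CD,319,218,('b',.04)),(CD,346,218,('b',-.04)),
(CS,252.1,243,('g',.09)),(CS,260.5,257.9,('g',.152)),(CD,285,168.5,('g',.152)),(CD,301,168,('g',.09))]
def res(p):
    o=[]
    for C,u,v,q in L:
        P=bar(p,p[3],q[1]) if q[0]=='b' else grip(p,0,q[1]) if q[0]=='g' else F(p,q)
        o.append(proj(C,P)-[u,v])
    return np.array(o).ravel()
s=least_squares(res,[.5,0,0,.1],loss='soft_l1'); print(s.x); print(res(s.x).reshape(-1,2).round(1))
p=s.x; print('hinge',F(p,[0,0,.045]),'bar',bar(p,p[3]),'grip',grip(p,0),'piv',F(p,[.121,-.045,.04]),grip(p,1.31))
for n in ['s0','d0']:
    d=np.load(f'pics/{n}.npy'); print((d>0).mean())
d=np.load('pics/s0.npy')
for (u,v) in [(310,212),(302,208),(265,245),(337,203)]: print(unproj('scene',d[v,u],u,v,CS))
E
```

```text
[ 0.5055901  -0.04745602  0.22220365  0.08510384]
[[-0.5 -1.5]
 [-0.7 -1. ]
 [ 1.1 -1.3]
 [-1.1 -0.1]
 [ 0.1 -0.9]
 [-0.5 -1. ]
 [-0.3  0. ]
 [-0.3 -0.2]
 [-0.8  0.6]
 [-0.4 -0.3]
 [ 0.3 -0.7]
 [ 0.1 -0.4]
 [-1.6  0.2]
 [ 0.5  0.1]]
hinge [ 0.5055901  -0.04745602  0.045     ] bar [0.47704444 0.0788889  0.05605015] grip [ 0.6569593  -0.16837308  0.06827886] piv [ 0.6335323  -0.06468372  0.04      ] [ 0.63355161 -0.06476917  0.14999997]
0.9960078125
0.995328125
[ 0.51048089 -0.00400298  0.05280203]
[ 0.48331192 -0.02168459  0.05101348]
[ 0.56325423 -0.1414133   0.00114366]
[ 1.39226238 -0.18820611  0.69038912]
```

```bash
python3 - <<'E'
from fit import *
from scipy.spatial.transform import Rotation as Ro
o=r.get_obs(); R=Ro.from_quat(o['ee_rot']).as_matrix(); print(R.round(3))
print('toolx yaw',np.degrees(np.arctan2(R[1,0],R[0,0])),'want',90+np.degrees(.2222), 'or -')
for n,u,v,z in [('gauge',210,283,.02),('spare',204,250,.01),('heat',374,210,.022),('tape',353,245,.018),('jar',136,283,.025)]: print(n,atz(CS,u,v,z).round(3))
E
```

```text
[[ 0.378 -0.     0.926]
 [-0.926  0.001  0.378]
 [-0.001 -1.     0.   ]]
toolx yaw -67.78463574947897 want 102.73112220780689 or -
gauge [ 0.694 -0.285  0.02 ]
spare [ 0.558 -0.301  0.01 ]
heat [0.501 0.193 0.022]
tape [0.637 0.085 0.018]
jar [ 0.66  -0.452  0.025]
```

>>> servo_tool --commands "0 0 0 1.0 2.0 0 150;0 0 -1.5 1.8 3.6 0 150;0 0 -2 1.8 3.6 0 150;0 0 -2 1.8 3.6 0 150;0 0 -2 1.8 3.6 0 150;0 0 -2 1.8 3.6 0 150;0 0 0 1.8 3.6 0 150;0 0 0 1.8 3.6 0 150"

```text
time_s: 0.9
tcp_pos: [0.3348, -0.2124, 0.2312]
ee_rot: [-0.552, 0.442, -0.442, 0.552]
ft_force: [0.6, -0.1, 0.2]
finger_gap: 0.0354
```

```bash
python3 -c "
from h import *
obs()"
```

```text
{'time_s': 0.9, 'qpos': [-0.7717, 0.0425, -0.3224, 1.206, 0.0, 2.1484], 'joint_vel': [0.9657, -0.0982, -0.1053, -0.0105, 0.0041, 0.9582], 'joint_torque': [-13.5439, -43.25, 37.487, 0.5657, -0.0925, -2.0641], 'tcp_pos': [0.3348, -0.2124, 0.2312], 'ee_rot': [-0.5522, 0.4417, -0.4416, 0.5522], 'ft_force': [0.5519, -0.1038, 0.2326], 'moment': [-0.0565, 0.0294, -0.0113], 'finger_gap': 0.0354}
```

>>> servo_tool --commands "0 0 8.3 1 2 0 150;0 0 8.3 1 2 0 150;0 0 8.3 1 2 0 150;0 0 8.3 1 2 0 150;0 0 8.3 1 2 0 150;0 0 8.3 1 2 0 150;0 0 8.3 1 2 0 150;0 0 8.3 1 2 0 150"

```text
time_s: 1.7
tcp_pos: [0.4147, -0.0531, 0.2311]
ee_rot: [-0.704, 0.065, -0.065, 0.704]
ft_force: [0.9, -0.1, -1.0]
finger_gap: 0.035
```

>>> servo_tool --commands "0 0 8.3 0.8 1.7 -1 150;0 0 8.3 0.8 1.7 -1 150;0 0 8.3 0.8 1.7 -1 150;0 0 8.3 0.8 1.7 -1 150;0 0 8.3 0.8 1.7 -1 150;0 0 8.3 0.8 1.6 -1 150;0 0 8.3 0.8 1.6 -1 150;0 0 8.3 0.7 1.6 -1 150"

```text
time_s: 2.5
tcp_pos: [0.4777, 0.0797, 0.1506]
ee_rot: [-0.625, -0.331, 0.331, 0.625]
ft_force: [-0.5, 0.2, -1.3]
finger_gap: 0.0351
```

>>> servo_tool --commands "0 0 8.3 0 0 0 150;0 0 8.3 0 0 0 150;0 0 8.3 0 0 0 150;0 0 8.3 0 0 0 150;0 0 8.3 0 0 0 150;0 0 7.7 0 0 0 150;0 0 0 0 0 0 150;0 0 0 0 0 0 150"

```text
time_s: 3.3
tcp_pos: [0.4774, 0.079, 0.1511]
ee_rot: [-0.433, -0.559, 0.559, 0.433]
ft_force: [-0.3, -0.5, -0.6]
finger_gap: 0.0348
```

```bash
python3 - <<'E'
from h import *
from scipy.spatial.transform import Rotation as Ro
o=obs(); R=Ro.from_quat(o['ee_rot']).as_matrix();print(R.round(3),np.degrees(np.arctan2(R[1,0],R[0,0])))
snap('wrist','w1')
E
```

```text
{'time_s': 3.3, 'qpos': [-0.0047, 0.2346, -0.3131, 1.0234, -0.0, -0.2575], 'joint_vel': [0.0004, 0.0005, 0.0014, -0.0001, 0.0006, 0.0037], 'joint_torque': [0.0068, -58.3744, 35.7966, 0.0056, -0.0002, -0.4265], 'tcp_pos': [0.4774, 0.079, 0.1511], 'ee_rot': [-0.4329, -0.559, 0.5591, 0.4331], 'ft_force': [-0.313, -0.4961, -0.6331], 'moment': [-0.024, 0.0072, 0.0688], 'finger_gap': 0.0348}
[[-0.25  -0.    -0.968]
 [ 0.968 -0.    -0.25 ]
 [ 0.    -1.     0.   ]] 104.48456767044887
```

View pics/w1.png

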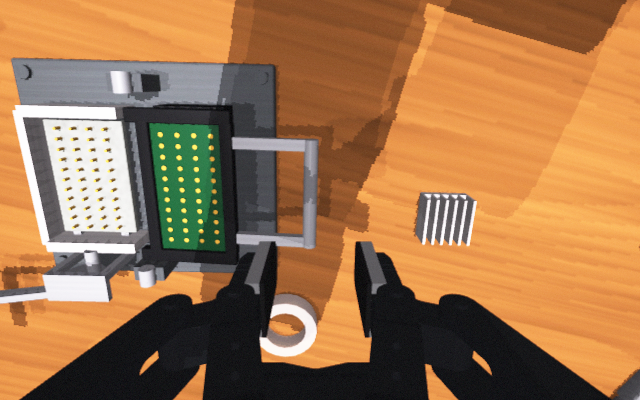

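```bash
python3 - <<'E'
from fit import *
C=cal('wrist'); d=np.load('pics/w1.npy')
for n,u,v in [('bar-x',311,146),('barm',310,195),('bar+x',309,240),('plate',275,65.),('plate2',25,65),('pcb',160,130)]:
    print(n,unproj('wrist',d[int(v),int(u)],u,v,C).round(4))
for u,v in [(275,65),(13,60)]: print(atz(C,u,v,.012).round(4))
p=[.5056,-.0475,.2222]
for q in [[-.09,.1,.012],[-.09,-.1,.012]]: print(F(p,q).round(4))
im=cv2.imread('pics/w1.png'); cv2.imwrite('pics/w1c.png',cv2.resize(im[100:280,220:340],None,fx=3.3,fy=3.3))
# row-wise bar centre by depth
for v in range(155,235,10):
    row=d[v,290:335]; m=np.where(row<np.median(d[v,325:335])-.02)[0]+290
    if len(m): 
        u=m.mean(); print(v,m[0],m[-1],(unproj('wrist',d[v,int(u)]+.004,u,v,C)).round(4))
E
```

```text
bar-x [0.4426 0.0657 0.0591]
barm [0.4765 0.0736 0.0588]
bar+x [0.5097 0.0813 0.06  ]
plate [ 3.972e-01  2.390e-02 -2.000e-04]
plate2 [ 0.4447 -0.1568  0.014 ]
pcb [ 0.4602 -0.039   0.0474]
[0.3974 0.0254 0.012 ]
[ 0.4436 -0.1672  0.012 ]
[0.3958 0.0302 0.012 ]
[ 0.4399 -0.1649  0.012 ]
155 304 318 [0.4493 0.0674 0.0552]
165 304 317 [0.4563 0.0688 0.0551]
175 304 328 [0.4632 0.0714 0.0547]
185 304 317 [0.4705 0.0724 0.0547]
195 294 316 [0.4784 0.0732 0.0534]
205 303 316 [0.4851 0.0754 0.0552]
215 303 320 [0.4921 0.0777 0.0559]
225 303 316 [0.4999 0.0791 0.0558]
```

View pics/w1c.png

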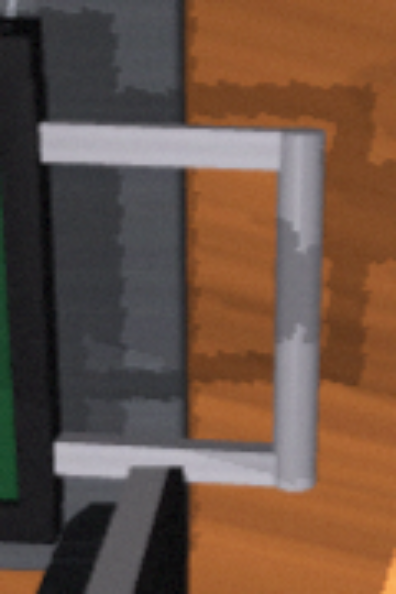

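>>> servo_tool --commands "0 0 -1.5 0 -0.4 -1 150;0 0 0 0 0 -1.5 150;0 0 0 0 0 -1.5 150;0 0 0 0 0 -1.5 150;0 0 0 0 0 -1.5 150;0 0 0 0 0 -1.5 150;0 0 0 0 0 -1.5 150;0 0 0 0 0 -1.4 150"

```text
time_s: 4.15
tcp_pos: [0.4771, 0.0747, 0.036]
ee_rot: [-0.44, -0.553, 0.554, 0.44]
ft_force: [-0.1, 0.8, 1.0]
finger_gap: 0.0351
```

>>> servo_tool --commands "0 0 0 0 0 0 190;0 0 0 0 0 0 200;0 0 0 0 0 0 205;0 0 0 0 0 0 210;0 0 0 0 0 0 210;0 0 0 0 0 0 210;0 0 0 0 0 0 210;0 0 0 0 0 0 210"

```text
time_s: 4.95
tcp_pos: [0.4776, 0.075, 0.0373]
ee_rot: [0.439, 0.554, -0.554, -0.439]
ft_force: [-0.1, -1.1, 0.1]
finger_gap: 0.0151
```

```bash
python3 - <<'E'
from h import *
obs()
snap('wrist','w2')
E
```

```text
{'time_s': 4.95, 'qpos': [-0.013, 0.3424, -0.5109, 0.7174, 0.0, -0.2437], 'joint_vel': [-0.0, 0.0006, 0.0005, -0.0007, -0.0, -0.0024], 'joint_torque': [-0.0003, -62.1387, 29.4756, 0.0021, -0.0004, 0.0016], 'tcp_pos': [0.4776, 0.075, 0.0373], 'ee_rot': [0.4392, 0.5543, -0.5542, -0.4391], 'ft_force': [-0.1288, -1.0687, 0.0799], 'moment': [-0.0129, 0.0625, -0.0062], 'finger_gap': 0.0151}
```

View pics/w2.png

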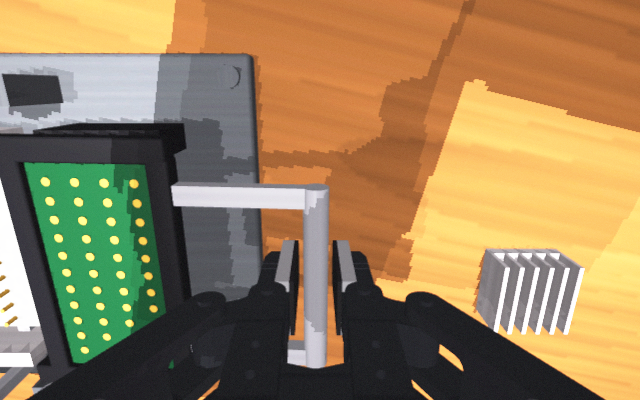

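>>> servo_tool --commands "0 0 0 0 0 0 220;0 0 0 0 0 0 230;0 0 0 0 0 0 240;0 0 0 0 0 0 250;0 0 0 0 0 0 255;0 0 0 0 0 0 255;0 0 0 0 0 0 255;0 0 0 0 0 0 255"

```text
time_s: 5.8
tcp_pos: [0.4775, 0.075, 0.0373]
ee_rot: [0.439, 0.554, -0.554, -0.439]
ft_force: [0.3, 0.5, 1.2]
finger_gap: 0.0078
```

```bash
python3 - <<'E'
from fit import *
p=[.5045,-.0515,.2245]; p0=[*p]
th=np.arcsin((.0563-.045)/.13); print(th,bar(p,th))
# arc targets relative to start, tool down, in 40 rows w/ smooth profile
N=40; s=np.arange(N+1)/N; s=s*s*(3-2*s)*.3+s*.7
T=th+(np.pi-th)*s
B=np.array([bar(p,t) for t in T]); D=np.diff(B,axis=0)*100
for i in range(0,N): print(round(T[i+1],2),D[i].round(2),(B[i+1]-B[0]).round(4)*100)
E
```

```text
0.08703291041346581 [0.47566908 0.07475802 0.0563    ]
0.14 [ 0.02 -0.08  0.71] [ 0.02 -0.08  0.71]
0.2 [ 0.03 -0.13  0.75] [ 0.05 -0.21  1.46]
0.26 [ 0.04 -0.18  0.78] [ 0.09 -0.38  2.24]
0.33 [ 0.05 -0.24  0.8 ] [ 0.14 -0.62  3.04]
0.39 [ 0.07 -0.3   0.82] [ 0.21 -0.92  3.86]
0.46 [ 0.08 -0.37  0.82] [ 0.29 -1.29  4.68]
0.54 [ 0.1  -0.44  0.82] [ 0.39 -1.73  5.5 ]
0.61 [ 0.12 -0.51  0.81] [ 0.51 -2.24  6.32]
0.69 [ 0.13 -0.58  0.79] [ 0.64 -2.82  7.11]
0.76 [ 0.15 -0.66  0.76] [ 0.79 -3.48  7.87]
0.84 [ 0.17 -0.73  0.72] [ 0.96 -4.21  8.59]
0.93 [ 0.18 -0.8   0.67] [ 1.14 -5.01  9.26]
1.01 [ 0.2  -0.87  0.61] [ 1.34 -5.88  9.87]
1.09 [ 0.21 -0.93  0.54] [ 1.55 -6.8  10.42]
1.18 [ 0.22 -0.98  0.47] [ 1.78 -7.78 10.88]
1.26 [ 0.23 -1.02  0.38] [ 2.01 -8.81 11.27]
1.35 [ 0.24 -1.06  0.29] [ 2.25 -9.87 11.56]
1.44 [ 0.25 -1.09  0.2 ] [  2.5  -10.96  11.76]
1.53 [ 0.25 -1.11  0.1 ] [  2.76 -12.06  11.86]
1.61 [ 0.25 -1.11  0.  ] [  3.01 -13.18  11.86]
1.7 [ 0.25 -1.11 -0.1 ] [  3.26 -14.29  11.76]
1.79 [ 0.25 -1.09 -0.2 ] [  3.51 -15.38  11.56]
1.88 [ 0.24 -1.07 -0.29] [  3.76 -16.45  11.27]
1.96 [ 0.24 -1.03 -0.39] [  3.99 -17.48  10.88]
2.05 [ 0.23 -0.99 -0.47] [  4.22 -18.47  10.41]
2.14 [ 0.21 -0.94 -0.55] [  4.43 -19.4    9.85]
2.22 [ 0.2  -0.88 -0.62] [  4.63 -20.28   9.23]
2.3 [ 0.19 -0.81 -0.69] [  4.82 -21.09   8.55]
2.38 [ 0.17 -0.74 -0.74] [  4.99 -21.83   7.81]
2.46 [ 0.15 -0.67 -0.78] [  5.14 -22.5    7.02]
2.54 [ 0.14 -0.59 -0.82] [  5.27 -23.09   6.2 ]
2.62 [ 0.12 -0.52 -0.84] [  5.39 -23.61   5.36]
2.69 [ 0.1  -0.44 -0.85] [  5.49 -24.05   4.51]
2.77 [ 0.08 -0.37 -0.86] [  5.57 -24.41   3.65]
2.83 [ 0.07 -0.3  -0.85] [  5.64 -24.71   2.79]
2.9 [ 0.05 -0.23 -0.84] [  5.69 -24.94   1.95]
2.97 [ 0.04 -0.17 -0.82] [  5.73 -25.11   1.13]
3.03 [ 0.03 -0.11 -0.79] [  5.76 -25.22   0.34]
3.09 [ 0.01 -0.06 -0.76] [  5.77 -25.28  -0.41]
3.14 [ 0.   -0.02 -0.72] [  5.78 -25.3   -1.13]
```

>>> servo_tool --commands "0 0 0 0.02 -0.08 0.7 255;0 0 0 0.03 -0.13 0.75 255;0 0 0 0.04 -0.18 0.78 255;0 0 0 0.05 -0.24 0.8 255;0 0 0 0.07 -0.3 0.82 255;0 0 0 0.08 -0.37 0.82 255;0 0 0 0 0 0 255;0 0 0 0 0 0 255"

```text
time_s: 6.6
tcp_pos: [0.4803, 0.0631, 0.0852]
ee_rot: [0.438, 0.555, -0.553, -0.439]
ft_force: [-3.2, 13.3, 7.5]
finger_gap: 0.0077
```

```bash
python3 - <<'E'
from h import *
obs()
snap('wrist','w3')
E
```

```text
{'time_s': 6.6, 'qpos': [-0.0396, 0.2905, -0.4331, 0.8467, 0.0029, -0.271], 'joint_vel': [0.0025, -0.001, -0.002, -0.004, 0.0013, -0.0007], 'joint_torque': [-6.7535, -57.3124, 32.5842, -1.339, -3.5652, -0.0608], 'tcp_pos': [0.4803, 0.0631, 0.0852], 'ee_rot': [0.4385, 0.5553, -0.5534, -0.4394], 'ft_force': [-3.1761, 13.2725, 7.4822], 'moment': [2.5596, 0.5761, -0.0007], 'finger_gap': 0.0077}
```

View pics/w3.png

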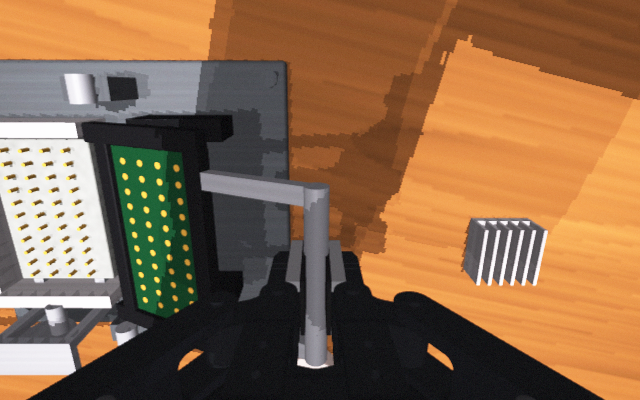

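>>> servo_tool --commands "0 0 0 0.1 -0.34 0.82 255;0 0 0 0.12 -0.51 0.81 255;0 0 0 0.13 -0.58 0.79 255;0 0 0 0.15 -0.66 0.76 255;0 0 0 0.17 -0.73 0.72 255;0 0 0 0.18 -0.8 0.67 255;0 0 0 0.2 -0.87 0.61 255;0 0 0 0.21 -0.93 0.54 255"

```text
time_s: 7.45
tcp_pos: [0.4929, 0.0098, 0.1439]
ee_rot: [0.438, 0.557, -0.553, -0.439]
ft_force: [-10.3, 21.6, 33.2]
finger_gap: 0.0076
```

>>> servo_tool --commands "0 0 0 0.22 -0.98 0.47 255;0 0 0 0.23 -1.02 0.38 255;0 0 0 0.24 -1.06 0.29 255;0 0 0 0.25 -1.09 0.2 255;0 0 0 0.25 -1.11 0.1 255;0 0 0 0.25 -1.11 0 255;0 0 0 0 0 0 255;0 0 0 0 0 0 255"

```text
time_s: 8.25
tcp_pos: [0.5083, -0.057, 0.1577]
ee_rot: [0.441, 0.554, -0.554, -0.438]
ft_force: [-1.0, -1.1, 16.2]
finger_gap: 0.0078
```

```bash
python3 - <<'E'
from h import *
obs()
snap('wrist','w4');snap('scene','s4')
E
```

```text
{'time_s': 8.25, 'qpos': [-0.2706, 0.2724, -0.2402, 1.0547, -0.0009, -0.5005], 'joint_vel': [0.0045, -0.0019, -0.0021, -0.0008, -0.0004, 0.0008], 'joint_torque': [0.009, -53.942, 31.4345, -0.6032, 0.1663, -0.0249], 'tcp_pos': [0.5083, -0.057, 0.1577], 'ee_rot': [0.4406, 0.5542, -0.5539, -0.4381], 'ft_force': [-1.0082, -1.0659, 16.2082], 'moment': [0.0214, 0.3144, -0.0104], 'finger_gap': 0.0078}
```

View pics/w4.png

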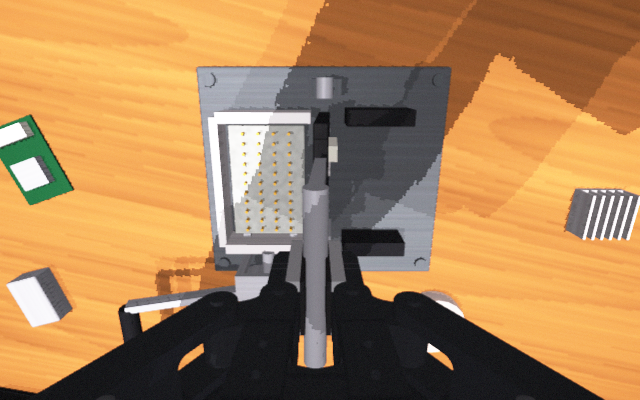

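>>> servo_tool --commands "0 0 0 0.25 -1.11 0.05 255;0 0 0 0.25 -1.09 -0.1 255;0 0 0 0.24 -1.07 -0.24 255;0 0 0 0.24 -1.03 -0.39 255;0 0 0 0.23 -0.99 -0.47 255;0 0 0 0.21 -0.94 -0.55 255;0 0 0 0.2 -0.88 -0.62 255;0 0 0 0.19 -0.81 -0.69 255"

```text
time_s: 9.15
tcp_pos: [0.526, -0.1359, 0.1261]
ee_rot: [0.44, 0.554, -0.554, -0.439]
ft_force: [1.0, 5.7, -3.1]
finger_gap: 0.0074
```

>>> servo_tool --commands "0 0 0 0.17 -0.74 -0.74 255;0 0 0 0.15 -0.67 -0.78 255;0 0 0 0.14 -0.59 -0.82 255;0 0 0 0.12 -0.52 -0.84 255;0 0 0 0.1 -0.44 -0.85 255;0 0 0 0.08 -0.37 -0.86 255;0 0 0 0 0 0 255;0 0 0 0 0 0 255"

```text
time_s: 9.95
tcp_pos: [0.5336, -0.1687, 0.0759]
ee_rot: [0.439, 0.554, -0.554, -0.439]
ft_force: [6.6, 2.0, -3.1]
finger_gap: 0.0076
```

```bash
python3 - <<'E'
from h import *
obs()
snap('wrist','w5')
E
```

```text
{'time_s': 9.95, 'qpos': [-0.452, 0.4128, -0.2625, 0.8953, 0.0003, -0.6827], 'joint_vel': [0.0033, -0.0042, -0.0003, 0.0024, -0.0023, 0.0001], 'joint_torque': [-2.5213, -73.1341, 30.9675, 2.1556, -1.3031, -0.0519], 'tcp_pos': [0.5336, -0.1687, 0.0759], 'ee_rot': [0.4392, 0.5543, -0.5541, -0.439], 'ft_force': [6.6352, 1.9945, -3.1461], 'moment': [0.4076, -1.3394, -0.0084], 'finger_gap': 0.0076}
```

View pics/w5.png

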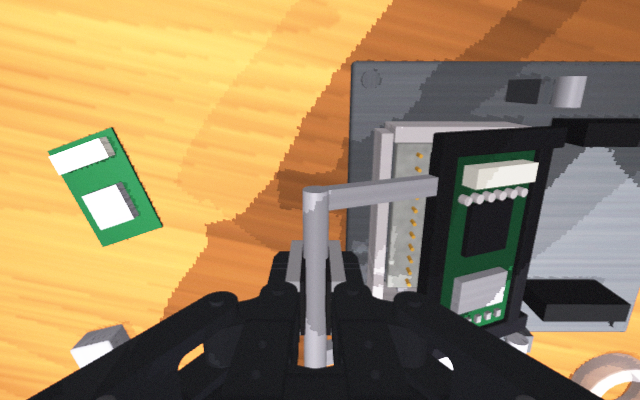

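>>> servo_tool --commands "0 0 0 0.07 -0.3 -0.85 255;0 0 0 0.05 -0.23 -0.84 255;0 0 0 0.04 -0.17 -0.82 255;0 0 0 0.03 -0.11 -0.79 255;0 0 0 0.01 -0.06 -0.76 255;0 0 0 0 -0.02 -0.72 255;0 0 0 0 0 -0.3 255;0 0 0 0 0 0 255"

```text
time_s: 10.8
tcp_pos: [0.5357, -0.178, 0.0254]
ee_rot: [-0.44, -0.554, 0.554, 0.439]
ft_force: [6.6, -0.8, -0.8]
finger_gap: 0.008
```

>>> servo_tool --commands "0 0 0 0 0 -0.1 255;0 0 0 0 0 0 255;0 0 0 0 0 0 255;0 0 0 0 0 0 255;0 0 0 0 0 0 255;0 0 0 0 0 0 255;0 0 0 0 0 0 255;0 0 0 0 0 0 255"

```text
time_s: 11.6
tcp_pos: [0.5358, -0.178, 0.0251]
ee_rot: [-0.44, -0.554, 0.554, 0.438]
ft_force: [4.3, 0.6, 8.4]
finger_gap: 0.0077
```

```bash
python3 - <<'E'
from h import *
obs()
snap('wrist','w6')
E
```

```text
{'time_s': 11.6, 'qpos': [-0.4648, 0.469, -0.3258, 0.7741, -0.0005, -0.6954], 'joint_vel': [-0.0006, -0.0009, 0.0002, -0.0012, -0.0011, -0.0004], 'joint_torque': [-0.6653, -69.5852, 26.1415, 1.3168, -0.6197, -0.0404], 'tcp_pos': [0.5358, -0.178, 0.0251], 'ee_rot': [-0.4398, -0.5542, 0.5543, 0.4385], 'ft_force': [4.3399, 0.6102, 8.3902], 'moment': [0.1956, -0.7687, -0.0595], 'finger_gap': 0.0077}
```

View pics/w6.png

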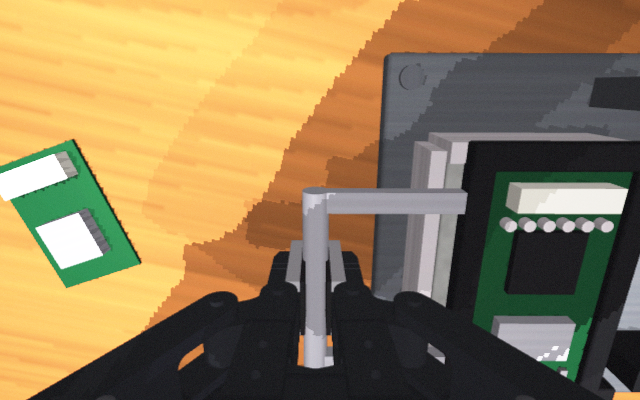

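>>> servo_tool --commands "0 0 0 0 0 -0.1 255;0 0 0 0 0 0 255;0 0 0 0 0 0 255;0 0 0 0 0 0 200;0 0 0 0 0 0 160;0 0 0 0 0 0 150;0 0 0 0 0 0 150;0 0 0 0 0 0 150"

```text
time_s: 12.45
tcp_pos: [0.5349, -0.1773, 0.0235]
ee_rot: [-0.439, -0.554, 0.554, 0.439]
ft_force: [-0.2, 0.4, 0.7]
finger_gap: 0.0352
```

>>> servo_tool --commands "0 0 0 0 0 0.5 150;0 0 0 0 0 1.5 150;0 0 0 0 0 2.5 150;0 0 0 0 0 2.5 150;0 0 0 0 0 2.5 150;0 0 0 0 0 2.5 150;0 0 0 0 0 1 150;0 0 0 0 0 0 150"

```text
time_s: 13.25
tcp_pos: [0.5357, -0.1776, 0.1549]
ee_rot: [0.44, 0.554, -0.554, -0.438]
ft_force: [0.9, -0.2, -0.6]
finger_gap: 0.0352
```

```bash
python3 - <<'E'
from h import *
obs()
p,d,C=snap('wrist','w7')
snap('side','d7')
im=cv2.imread('pics/d7.png');cv2.imwrite('pics/d7c.png',cv2.resize(im[130:270,255:415],None,fx=5,fy=5))
E
```

```text
{'time_s': 13.25, 'qpos': [-0.4645, 0.3613, -0.1134, 1.0939, -0.0, -0.6952], 'joint_vel': [-0.0013, 0.0239, -0.0456, -0.037, 0.0006, -0.0018], 'joint_torque': [0.0192, -73.3093, 38.3603, 1.2029, -0.0035, -0.0002], 'tcp_pos': [0.5357, -0.1776, 0.1549], 'ee_rot': [0.4399, 0.5544, -0.5541, -0.4384], 'ft_force': [0.8834, -0.1913, -0.6117], 'moment': [0.0442, 0.0048, -0.0451], 'finger_gap': 0.0352}
```

View pics/w7.png

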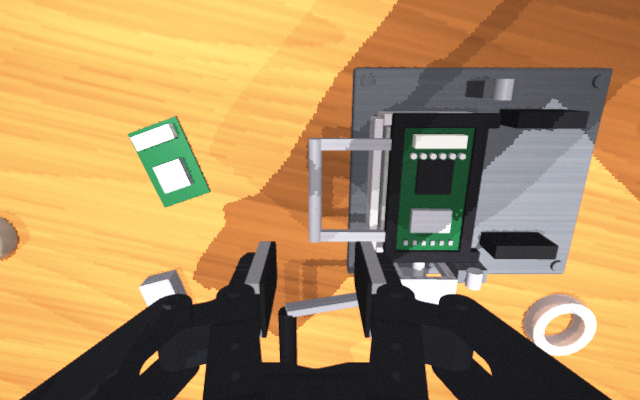

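View pics/d7c.png

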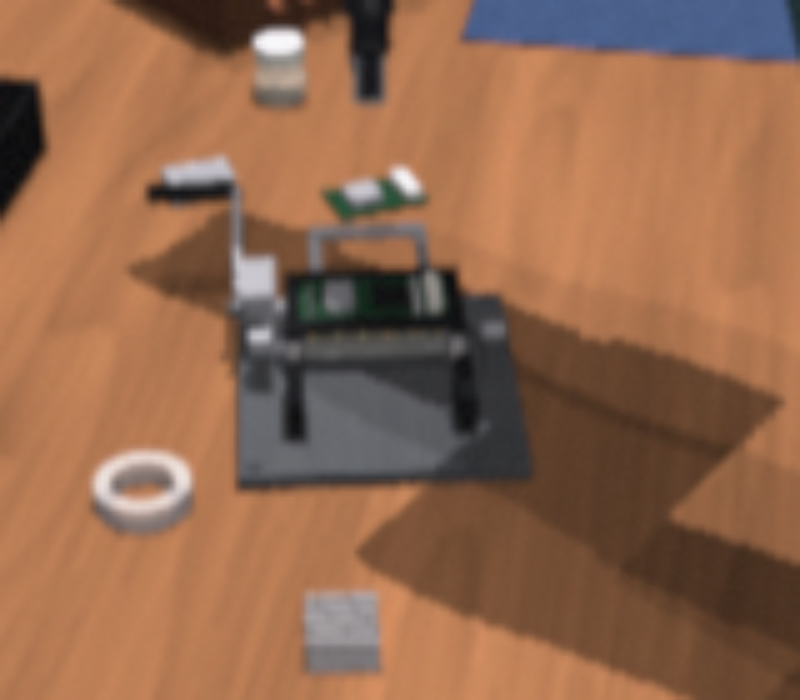

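```bash
python3 - <<'E'
from fit import *
C=cal('wrist'); d=np.load('pics/w7.npy')
for v in range(150,235,10):
    row=d[v,295:335]; m=np.where(row<row.min()+.012)[0]+295; u=m.mean()
    print(v,m[0],m[-1],unproj('wrist',d[v,int(u)],u,v,C).round(4))
for n,u,v in [('frame',400,140),('frame',397,230),('frame',478,140),('frame',470,235),('arm',350,145),('arm',380,144),('arm',375,237),('plate',370,100),('plate',580,110),('bench',270,100),('grip end',287,312),('lev',300,306),('lev',345,299)]:
    print(n,unproj('wrist',d[v,u],u,v,C).round(4))
E
```

```text
150 309 322 [ 0.5038 -0.1856  0.0484]
160 309 321 [ 0.5113 -0.1842  0.0466]
170 309 321 [ 0.5183 -0.1825  0.0476]
180 309 321 [ 0.5259 -0.1807  0.0468]
190 309 321 [ 0.5327 -0.1791  0.0492]
200 309 321 [ 0.5407 -0.1773  0.0477]
210 309 321 [ 0.5486 -0.1754  0.0472]
220 309 321 [ 0.5561 -0.1736  0.0481]
230 317 317 [ 0.461  -0.1958  0.2954]
frame [ 0.4834 -0.1285  0.0463]
frame [ 0.5504 -0.11    0.0463]
frame [ 0.4706 -0.0746  0.0469]
frame [ 0.5413 -0.054   0.0468]
arm [ 0.4951 -0.1621  0.0455]
arm [ 0.4895 -0.1413  0.0451]
arm [ 0.5602 -0.1247  0.0457]
plate [ 0.4618 -0.1508  0.0079]
plate [0.431  0.0136 0.0104]
bench [ 0.4808 -0.2295 -0.0025]
grip end [ 0.624  -0.1792  0.0713]
lev [ 0.6207 -0.1702  0.0656]
lev [ 0.6123 -0.1361  0.0569]
```

>>> servo_tool --commands "0 0 0 1.5 0 0 150;0 0 0 2 0 0 150;0 0 0 2 0.1 0 150;0 0 0 2 0.1 0 150;0 0 0 2 0.1 0 150;0 0 0 1.6 0.1 0 150;0 0 0 1 0.1 0 150;0 0 0 0 0 0 150"

```text
time_s: 14.15
tcp_pos: [0.6565, -0.172, 0.1517]
ee_rot: [-0.438, -0.554, 0.555, 0.44]
ft_force: [1.0, 0.6, -0.3]
finger_gap: 0.0355
```

```bash
python3 - <<'E'
from h import *
obs()
snap('wrist','w8')
E
```

```text
{'time_s': 14.15, 'qpos': [-0.3762, 0.5608, 0.2207, 1.2329, 0.0, -0.6074], 'joint_vel': [-0.0094, -0.0271, -0.0365, -0.0047, -0.0027, -0.009], 'joint_torque': [0.7053, -89.2129, 39.9593, 0.2655, 0.0436, 0.1394], 'tcp_pos': [0.6565, -0.172, 0.1517], 'ee_rot': [-0.4382, -0.5541, 0.5546, 0.4397], 'ft_force': [1.0444, 0.6167, -0.3368], 'moment': [0.0196, 0.0181, 0.0049], 'finger_gap': 0.0355}
```

View pics/w8.png

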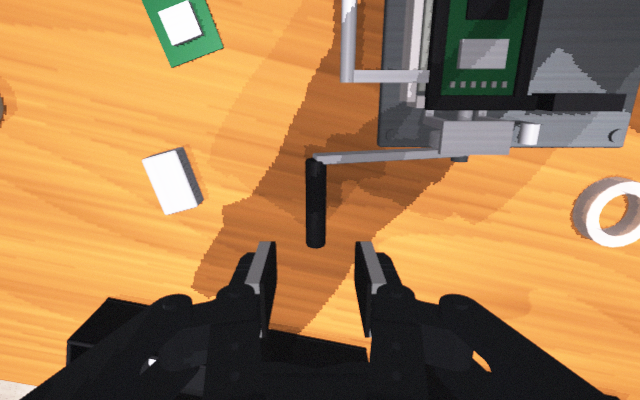

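>>> servo_tool --commands "0 0 0 0 0 -1 150;0 0 0 0 0 -1.5 150;0 0 0 0 0 -1.5 150;0 0 0 0 0 -1.5 150;0 0 0 0 0 -1.5 150;0 0 0 0 0 -1.5 150;0 0 0 0 0 -1.2 150;0 0 0 0 0 -0.5 150"

```text
time_s: 15.0
tcp_pos: [0.655, -0.1721, 0.0502]
ee_rot: [-0.439, -0.554, 0.554, 0.44]
ft_force: [-0.0, 0.3, -0.1]
finger_gap: 0.0352
```

>>> servo_tool --commands "0 0 0 0 0 0 170;0 0 0 0 0 0 180;0 0 0 0 0 0 190;0 0 0 0 0 0 195;0 0 0 0 0 0 195;0 0 0 0 0 0 195;0 0 0 0 0 0 195;0 0 0 0 0 0 195"

```text
time_s: 15.8
tcp_pos: [0.6561, -0.1723, 0.0518]
ee_rot: [-0.439, -0.554, 0.554, 0.439]
ft_force: [-0.7, -0.6, -1.0]
finger_gap: 0.0202
```

```bash
python3 - <<'E'
from h import *
obs()
snap('wrist','w9')
E
```

```text
{'time_s': 15.8, 'qpos': [-0.3768, 0.6149, 0.0413, 0.9973, -0.0, -0.6075], 'joint_vel': [-0.0005, -0.0008, -0.0012, 0.001, -0.002, 0.0006], 'joint_torque': [0.0023, -91.4869, 35.4172, 0.0021, -0.0002, -0.0], 'tcp_pos': [0.6561, -0.1723, 0.0518], 'ee_rot': [-0.4391, -0.5542, 0.5542, 0.4391], 'ft_force': [-0.6999, -0.556, -1.0215], 'moment': [0.007, 0.0147, -0.0439], 'finger_gap': 0.0202}
```

View pics/w9.png

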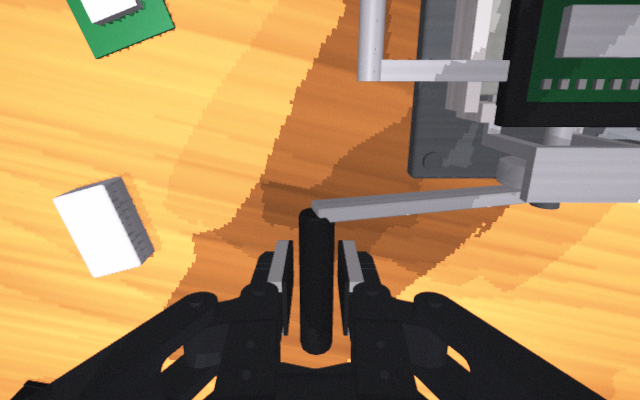

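>>> servo_tool --commands "0 0 0 0 0 0 205;0 0 0 0 0 0 215;0 0 0 0 0 0 230;0 0 0 0 0 0 255;0 0 0 0 0 0 255;0 0 0 0 0 0 255;0 0 0 0 0 0 255;0 0 0 0 0 0 255"

```text
time_s: 16.65
tcp_pos: [0.6561, -0.172, 0.0519]
ee_rot: [0.439, 0.554, -0.554, -0.439]
ft_force: [-1.4, 4.3, 3.9]
finger_gap: 0.0123
```

```bash
python3 - <<'E'
from fit import *
p=[.505,-.052,.225]
print(grip(p,0),grip(p,1.31))
B=np.array([grip(p,a) for a in np.linspace(0,1.31,23)])
for i in range(22): print((np.diff(B,axis=0)[i]*100).round(2),((B[i+1]-B[0])*100).round(2))
E
```

```text
[ 0.65670673 -0.1724933   0.06827886] [ 0.63300942 -0.06895525  0.14999997]
[-0.04  0.18  0.63] [-0.04  0.18  0.63]
[-0.05  0.22  0.62] [-0.09  0.4   1.24]
[-0.06  0.25  0.6 ] [-0.15  0.65  1.84]
[-0.07  0.29  0.58] [-0.22  0.94  2.43]
[-0.07  0.32  0.57] [-0.29  1.26  2.99]
[-0.08  0.35  0.55] [-0.37  1.62  3.54]
[-0.09  0.38  0.52] [-0.46  2.    4.06]
[-0.09  0.41  0.5 ] [-0.55  2.42  4.56]
[-0.1   0.44  0.47] [-0.65  2.86  5.03]
[-0.11  0.47  0.44] [-0.76  3.33  5.48]
[-0.11  0.49  0.41] [-0.88  3.82  5.89]
[-0.12  0.52  0.38] [-0.99  4.34  6.27]
[-0.12  0.54  0.35] [-1.12  4.88  6.63]
[-0.13  0.56  0.32] [-1.24  5.44  6.94]
[-0.13  0.58  0.28] [-1.38  6.01  7.23]
[-0.14  0.59  0.25] [-1.51  6.6   7.47]
[-0.14  0.6   0.21] [-1.65  7.21  7.69]
[-0.14  0.62  0.17] [-1.79  7.82  7.86]
[-0.14  0.62  0.14] [-1.93  8.45  8.  ]
[-0.14  0.63  0.1 ] [-2.08  9.08  8.09]
[-0.15  0.64  0.06] [-2.22  9.72  8.15]
[-0.15  0.64  0.02] [-2.37 10.35  8.17]
```

>>> servo_tool --commands "0 0 0 -0.04 0.18 0.63 255;0 0 0 -0.05 0.22 0.62 255;0 0 0 -0.06 0.25 0.6 255;0 0 0 -0.07 0.29 0.58 255;0 0 0 -0.07 0.32 0.57 255;0 0 0 -0.08 0.35 0.55 255;0 0 0 0 0 0 255;0 0 0 0 0 0 255"

```text
time_s: 17.45
tcp_pos: [0.6526, -0.1567, 0.088]
ee_rot: [-0.44, -0.554, 0.554, 0.439]
ft_force: [-0.8, -6.3, 0.7]
finger_gap: 0.0117
```

```bash
python3 - <<'E'
from h import *
obs()
snap('wrist','w10')
E
```

```text
{'time_s': 17.45, 'qpos': [-0.3566, 0.5775, 0.0739, 1.066, -0.001, -0.587], 'joint_vel': [-0.0017, 0.0042, -0.0012, -0.002, 0.0024, -0.0011], 'joint_torque': [4.3356, -88.8028, 35.1925, 0.7249, 1.6234, -0.0078], 'tcp_pos': [0.6526, -0.1567, 0.088], 'ee_rot': [-0.4397, -0.554, 0.5544, 0.4387], 'ft_force': [-0.7531, -6.2747, 0.7031], 'moment': [-1.2176, 0.0904, -0.0351], 'finger_gap': 0.0117}
```

View pics/w10.png

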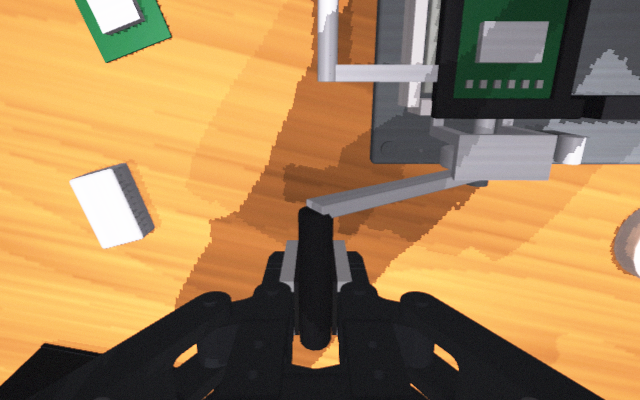

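Lever follows. Continue the arc.

>>> servo_tool --commands "0 0 0 -0.09 0.38 0.52 255;0 0 0 -0.09 0.41 0.5 255;0 0 0 -0.1 0.44 0.47 255;0 0 0 -0.11 0.47 0.44 255;0 0 0 -0.11 0.49 0.41 255;0 0 0 -0.12 0.52 0.38 255;0 0 0 -0.12 0.54 0.35 255;0 0 0 -0.13 0.56 0.32 255"

```text
time_s: 18.3
tcp_pos: [0.6447, -0.1213, 0.1238]
ee_rot: [-0.442, -0.553, 0.555, 0.437]
ft_force: [-3.6, -21.6, 16.7]
finger_gap: 0.0117
```

>>> servo_tool --commands "0 0 0 -0.13 0.58 0.28 255;0 0 0 -0.14 0.59 0.25 255;0 0 0 -0.14 0.6 0.21 255;0 0 0 -0.14 0.62 0.17 255;0 0 0 -0.14 0.62 0.14 255;0 0 0 -0.14 0.63 0.1 255;0 0 0 -0.15 0.64 0.06 255;0 0 0 -0.15 0.64 0.02 255"

```text
time_s: 19.1
tcp_pos: [0.6339, -0.0701, 0.1362]
ee_rot: [0.441, 0.554, -0.554, -0.437]
ft_force: [-13.4, -9.3, 2.7]
finger_gap: 0.0117
```

>>> servo_tool --commands "0 0 0 0 0 0 255;0 0 0 0 0 0 255;0 0 0 0 0 0 255;0 0 0 0 0 0 255;0 0 0 0 0 0 255;0 0 0 0 0 0 255;0 0 0 0 0 0 255;0 0 0 0 0 0 255"

```text
time_s: 19.9
tcp_pos: [0.633, -0.0693, 0.1358]
ee_rot: [0.44, 0.554, -0.554, -0.438]
ft_force: [-4.4, -3.2, 19.1]
finger_gap: 0.0115
```

```bash
python3 - <<'E'
from h import *
obs()
snap('wrist','w11')
snap('side','d11'); snap('scene','s11')
im=cv2.imread('pics/d11.png');cv2.imwrite('pics/d11c.png',cv2.resize(im[130:270,255:415],None,fx=5,fy=5))
im=cv2.imread('pics/s11.png');cv2.imwrite('pics/s11c.png',cv2.resize(im[165:285,240:380],None,fx=5,fy=5))
E
```

```text
{'time_s': 19.9, 'qpos': [-0.2368, 0.4911, 0.0504, 1.1268, -0.0003, -0.4668], 'joint_vel': [-0.0003, -0.0007, 0.0, -0.0009, -0.0019, -0.0022], 'joint_torque': [2.711, -70.3209, 32.1403, -1.6794, 1.0179, -0.4705], 'tcp_pos': [0.633, -0.0693, 0.1358], 'ee_rot': [0.4404, 0.5545, -0.5537, -0.4382], 'ft_force': [-4.3855, -3.183, 19.1441], 'moment': [-0.4465, 0.907, -0.4799], 'finger_gap': 0.0115}
```

View pics/w11.png

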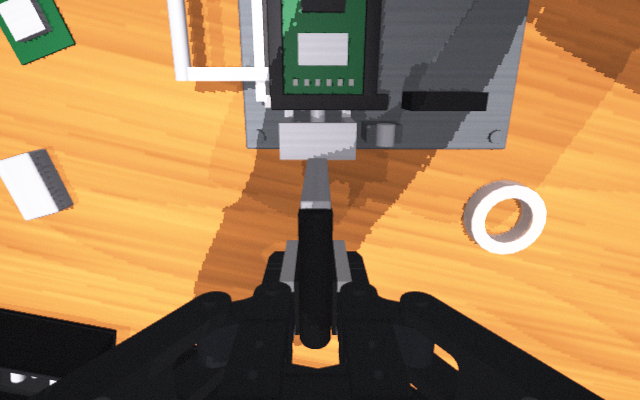

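View pics/d11c.png

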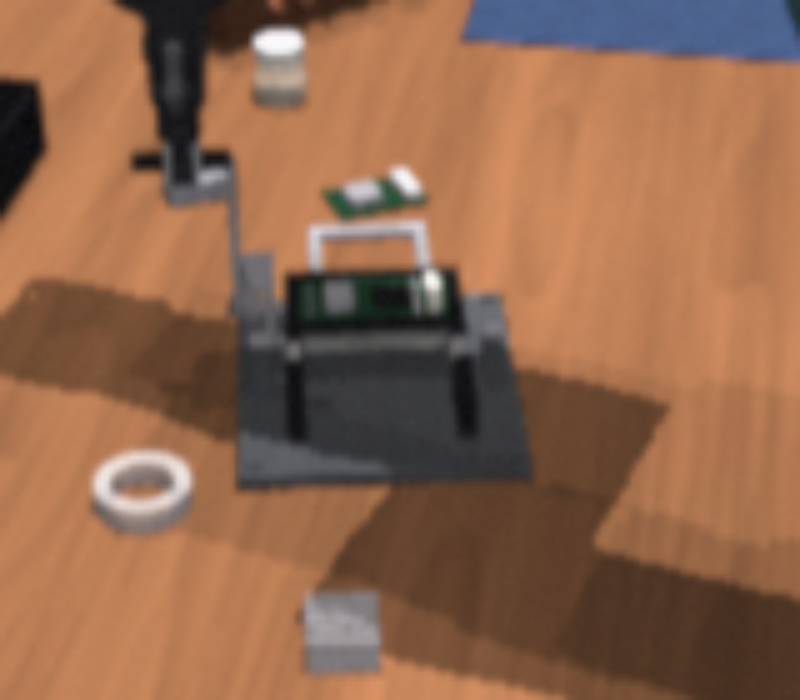

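View pics/s11c.png

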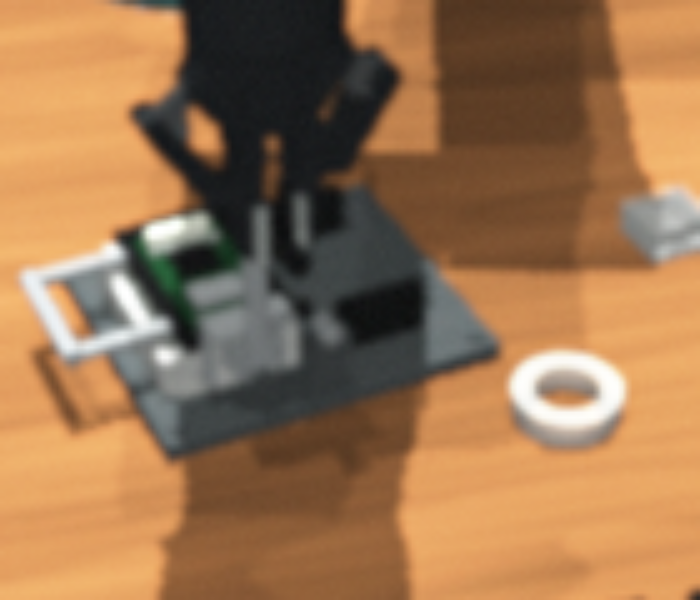

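```bash
python3 - <<'E'
from fit import *
# pose of wrist at w11 is unchanged -> calibration now is the same
C=cal('wrist'); d=np.load('pics/w11.npy'); im=cv2.imread('pics/w11.png')
cv2.imwrite('pics/w11c.png',cv2.resize(im[100:260,260:380],None,fx=5,fy=3.7))
ya=.225; e=np.array([-np.sin(ya),np.cos(ya),0]); ex=np.array([np.cos(ya),np.sin(ya),0])
for v in list(range(162,240,4)):
    row=d[v]; c0=row[316]; m=[u for u in range(285,350) if abs(row[u]-c0)<.008]
    P=np.array([unproj('wrist',row[u],u,v,C) for u in m]); o=np.array([.505,-.052,0])
    print(v,m[0],m[-1],'x',((P-o)@ex).mean().round(4),'y',((P-o)@e).mean().round(4),'z',P[:,2].mean().round(4))
E
```

```text
162 307 327 x 0.0871 y -0.046 z 0.0812
166 307 327 x 0.0871 y -0.046 z 0.0916
170 306 327 x 0.0871 y -0.0463 z 0.1007
174 305 328 x 0.0871 y -0.0463 z 0.1093
178 305 328 x 0.087 y -0.0463 z 0.1171
182 304 329 x 0.0871 y -0.0463 z 0.124
186 303 329 x 0.0871 y -0.0465 z 0.1305
190 303 329 x 0.0871 y -0.0465 z 0.1366
194 302 330 x 0.0871 y -0.0463 z 0.1424
198 301 330 x 0.0871 y -0.0467 z 0.1474
202 301 330 x 0.0877 y -0.0467 z 0.1505
206 301 330 x 0.0893 y -0.0466 z 0.1507
210 299 332 x 0.0902 y -0.0467 z 0.1527
214 298 332 x 0.0911 y -0.0469 z 0.1548
218 298 332 x 0.0924 y -0.0469 z 0.1553
222 298 332 x 0.0941 y -0.0469 z 0.1551
226 298 332 x 0.0957 y -0.0468 z 0.1553
230 299 332 x 0.0974 y -0.0466 z 0.1553
234 299 332 x 0.0989 y -0.0466 z 0.1555
238 299 332 x 0.1006 y -0.0466 z 0.1554
```

View pics/w11c.png

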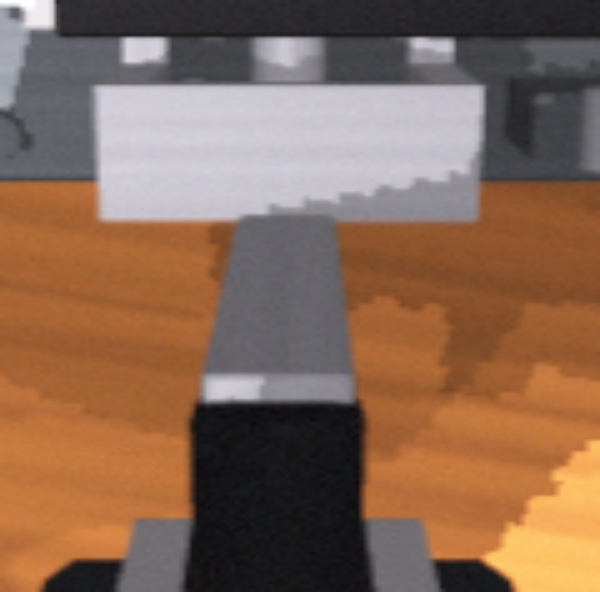

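>>> servo_tool --commands "0 0 0 -0.02 0.08 0.1 255;0 0 0 0 0 0.05 255;0 0 0 0 0 0 255;0 0 0 0 0 0 255;0 0 0 0 0 0 255;0 0 0 0 0 0 255;0 0 0 0 0 0 255;0 0 0 0 0 0 255"

```text
time_s: 20.85
tcp_pos: [0.6327, -0.0684, 0.1359]
ee_rot: [0.44, 0.554, -0.554, -0.439]
ft_force: [-1.6, -4.0, 9.9]
finger_gap: 0.0117
```

```bash
python3 - <<'E'
from fit import *
obs(); C=cal('wrist'); p,d,C=snap('wrist','w12')
ya=.225; e=np.array([-np.sin(ya),np.cos(ya),0]); o=np.array([.505,-.052,0]);Y=[];Z=[]
for v in range(162,200,2):
    row=d[v]; c0=row[316]; m=[u for u in range(285,350) if abs(row[u]-c0)<.008]
    P=np.array([unproj('wrist',row[u],u,v,C) for u in m]); Y.append(((P-o)@e).mean());Z.append(P[:,2].mean())
print(np.polyfit(Z,Y,1),Y[0],Y[-1])
for n,u,v in [('fr',275,20),('fr',370,60),('arm',200,73),('arm',255,73)]: print(n,unproj('wrist',d[v,u],u,v,C).round(4))
snap('side','d12')
E
```

```text
{'time_s': 20.85, 'qpos': [-0.2355, 0.4913, 0.0514, 1.1291, -0.0003, -0.4658], 'joint_vel': [-0.0001, 0.0002, -0.002, -0.0005, 0.0008, -0.0003], 'joint_torque': [2.9389, -76.8351, 33.672, 0.0756, 1.1046, -0.4899], 'tcp_pos': [0.6327, -0.0684, 0.1359], 'ee_rot': [0.4399, 0.5543, -0.5539, -0.4386], 'ft_force': [-1.5829, -3.9994, 9.8527], 'moment': [-0.7826, 0.1119, -0.5091], 'finger_gap': 0.0117}
[-0.00284284 -0.04541319] -0.04556989063269865 -0.045786877861739066
fr [ 0.5283 -0.119   0.0491]
fr [ 0.5368 -0.0577  0.0487]
arm [ 0.5683 -0.159   0.0477]
arm [ 0.5605 -0.1254  0.0484]
```

View pics/w12.png

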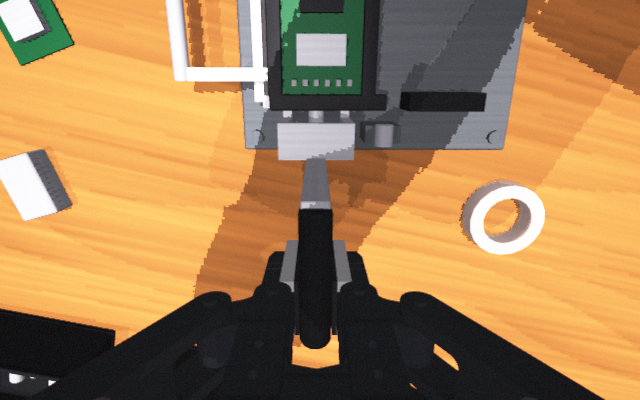

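View pics/d12.png

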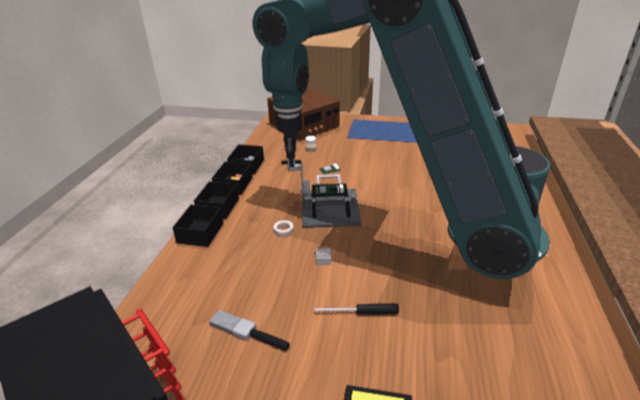

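Lever is upright (slope 0.003 rad from vertical) and held in the grip. The carrier lies level and the bystanders haven't moved.

```bash
python3 -c "
from h import *
job.hand_in()
obs()"
```

```text
the job is handed in; nothing more can be done
the job is handed in; nothing more can be done
```

The carrier is flipped onto the nest with the component side up, and the lever is upright and still gripped. I handed the job in at about 21 s of the 61 s allowed.

- **Carrier:** I gripped the bar, took it over the full arc and pressed it against its stop with about 10 N or more, then released it. The wrist camera showed the frame and arms level. The bar top came out at about 50 mm, after allowing for about 2.5 mm of camera height offset, which fits an angle of pi.
- **Lever:** I gripped it and swung it up after the carrier was down. The wrist depth picture puts the lever arm within about 0.003 rad of vertical. The last force reading, about 10 N upward on the tool, was well within limits.
- **Bystanders:** none had visibly moved in the pictures, and no contact with them was planned or seen.
- **Disagreements:**
  - The first fixture position from the scene and side cameras was about 5 mm off in y from the wrist camera. I used the wrist value, and the gripping confirmed it.
  - The measured finger opening on the bar and the grip was about 2 mm less than their given thickness.
- **Not checked:** I did not measure the contact plate's lift directly, only the lever angle. The state printout after hand-in was refused, so the last readings are from just before it.

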